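# Load the screw-driving station and index its slide

### The arm

A 7-joint arm with a two-finger parallel gripper is mounted at the origin on the work surface. World frame = base frame: x ahead of the robot, y to its left, z up, the work surface at z = 0. Lengths are in m, angles in rad, forces in N, time in s.
With the tool pointing down it reaches from about 0.425 to 0.975 m from the base axis. Payload 16.7 kg.
Tool frame: the origin (TCP) lies on the centre line of the jaws, within the pads' length; the fingertips stand 19 mm ahead of it and the grasp point (between the pads) is the TCP; z points along the fingers, y is the direction in which the jaws open and shut (so a half turn about z gives the same grasp; the last joint's range is limited). The gripper opens to 85 mm and grips with 20 to 120 N. Pads are 22 mm wide; open, the fingers measure 114 mm over their backs; the gripper's body (76 mm by 85 mm) begins 54 mm behind the grasp point. The pads swing forward as they close: fully open they stand 13 mm farther back than shut.
Start: joints at [1.137, 0.426, 0.074, 1.606, -0.034, 1.111, -0.067], TCP at [0.189, -0.648, 0.211] pointing down, gripper open.
Joint ranges: [-2.85, 2.85], [-0.5, 2.14], [-1.23, 1.37], [0.21, 2.46], [-1.02, 4.16], [0.16, 2.05], [-2.73, 2.73]. Speed limits (rad/s): [1.89, 1.89, 2.39, 2.39, 3.01, 3.01, 3.01].

### API

Orientations are given as a rotation vector (axis times angle).
In Python, from workcell import manip, vision gives the robot as it stands.
- The arm moves only by the tool jog_arm, never from a script. Its argument "targets" is text: rows parted by semicolons, each of 6 numbers parted by spaces: the shift along the tool's x, y, z in units of 50 mm (1.0 is 50 mm), then the turn, a rotation vector about the tool's x, y, z in rad. In form: tx ty tz wx wy wz; .... A call has 1 to 12 rows; each row is the pose to reach, as a shift and turn from the pose commanded when the call began, along the tool's axes at that moment; what a row does not reach only later rows make up. A row lasts 1/8 s, in which the tool goes at most 62.5 mm and 10.7 degrees, less where a joint would pass 70% of its speed; a pose out of reach is approached as far as the arm can. A call with a gripper value outside its range is refused whole. "grip" is the finger opening in mm, from 0 to 85.4, set as the call begins (left out, the last holds). The fingers move at their own pace and stop on an object; "grip_force" is the grip in N (left out, the last holds). Time passes only in rows, so rows that repeat a pose let the fingers close. It gives the time, the measured TCP pose, the force and the opening at its end, in the units of the state.
- manip.observe(): the state, without advancing time (a new reading comes with each control period).
- vision.get_image(name): name is "scene" or "top" or "wrist"; returns (picture, depth): 384x512x3 uint8, red, green, blue; 384x512 float32, m along the optical axis (not along the pixel's ray), 0 where there is no reading.
- vision.get_calibration(name): a dict with "camera_matrix" (3x3 intrinsics, pixels), "camera_from_world" (4x4, takes a point from world to camera coordinates). Camera axes: x right, y up, looking along -z (the intrinsics and any distortion apply to the point x, -y, -z); pixel columns grow to the right and rows downward; lengths in m; the calibration is good to about 2 mm. A picture is of the moment at which its call begins: read the wrist's pose just before it. get_calibration takes no time and is no camera call; for the wrist camera it gives the pose at the moment of the call.
- manip.finish_job(): hands the job in, once; it reports no verdict.
The state is a dict: "clock": time; "q": joint angles; "qd": joint speeds; "joint_torque": joint torques, N m; "position": TCP position; "tool_rot": TCP orientation; "force": force on the tool from outside, world axes, zero at the start; "moment": the same for the moment, N m; "gripper_width": finger opening in m.
Only numpy, scipy, OpenCV 4.12 (cv2) and the standard library are available. Lean on these libraries where they do the work, as an engineer would, in place of code of your own. Each camera call takes 0.05 s, during which the arm holds its last target. There are 200 camera calls.

### The job

Lay the die-cast aluminium box that fits the nest (the middle-sized of the three, lid up as it lies, either way round) flat into the nest of the screw-driving station's slide, and let go. Then push the slide in under the screwdriver until the spring roller of the index block has clicked into the slide's notch and holds it; the place of the click changes with each set-up, so feel for it, push firmly but do not ram the slide against its stop, and leave the other things on the bench where they are.

Things in the scene. Friction and masses are not known exactly. Their poses are not given: they have to be found in the camera images.
- box: Loose die-cast aluminium box with a flat screwed lid, 112 long (own x) x 60 wide (own y) x 31 high mm, 0.16 to 0.28 kg, lid up, lying flat on the bench in front of the station. Origin: centre of its underside. Grip it across its 60 mm width.
- slide_base: Fixed aluminium base of the station, 450 x 150 x 12 mm, lying across in front of the robot. +x along the rails is the way the slide is pushed (roughly to the robot's left), +y points roughly to the robot, z up. Origin on the bench, midway along the base, under the rails' centre line; the plate reaches 225 mm either way along x and from y = -92 to +58 mm.
- bit_tip (a point): Bit tip of the electric screwdriver that hangs over the base: base x = 95, y = -24 mm, 115 mm above the bench; axes as the base. Its black body, 38 mm thick, spans 170 to 400 mm height. An arm at 300 mm height holds it from a column 95 mm further along +x (360 mm tall).
- carriage: The slide: aluminium plate 205 x 100 mm, top 33 mm above the bench, on a runner kept in a T-slot of the base; it moves only along the base's x, axes as the base. Origin under the runner, 12 mm above the bench; the plate reaches from x = -110 to +95 mm. Its x in the base's frame is -105 to -75 mm at the start; home is anywhere from 4 to 51 mm, set by the index block. Loaded it drags with 4 to 8 N.
- cam (a point): Front of the cam bar on the slide's -y edge, carriage x = 83 mm. Some 63 mm before home it meets the spring roller: the push rises to 10 to 17 N (20 with rub at the fingers) over 13 mm, stays at 7 to 14 N for 45 mm on the land (not home: nothing holds the slide), then the roller snaps into a notch, the push drops, and 5 mm on a solid shoulder stops the slide. Over 40 N is ramming.
- nest (a point): Centre of the nest's floor (top of the slide's plate, 33 mm above the bench; carriage x = 25, y = 0 mm); axes as the carriage. The nest is a rectangle 117 (x) x 65 (y) mm between four black L-shaped corner locators, 14 mm high, 8 mm thick, legs 22 to 26 mm long; the middles of its sides are open for the fingers.
- push_face (a point): Centre of the outer (-x) face of the upright push plate at the rear end of the slide, 48 mm above the bench, carriage x = -110 mm. The face is 74 mm wide (y), spans 33 to 63 mm above the bench and looks along -x: push it along the base's +x. The plate is 8 mm thick.
- index_roller (a joint): Spring roller of the index block (40 x 18 x 30 mm, on the base at y = -80 mm, clamped anywhere between base x = 22 and 68 mm). Value: how far the roller is pressed back, m: 0 before the slide reaches it, about 0.005 to 0.006 on the slide's land, under 0.0025 again once it has dropped into the notch.
- small_box: Bystander: smaller die-cast box, 92 x 38 x 31 mm, too small for the nest; origin under its centre.
- large_box: Bystander: larger die-cast box, 119 x 94 x 34 mm, too large for the nest; origin under its centre.
- screwdriver: Bystander: hand screwdriver lying on the bench, 200 mm long, 26 mm thick; origin under its middle, handle to its own -x.
- bottle: Bystander: small white bottle standing upright, 38 mm diameter, 100 mm high; origin under its centre.
- screw_tray: Bystander: open grey tray with three compartments, 140 x 90 x 28 mm; origin under its centre.
Not all that is in view belongs to the job. What is shaped like the carriage but green or red is not meant.

How it is judged:
On the way, in this order (a step that is already met when the one before it is completed fails the run):
1. the box lies flat in the nest, let go, with the slide still out (x of box in the frame of nest between -0.005 and 0.005 m and y of box in the frame of nest between -0.005 and 0.005 m and z of box in the frame of nest between -0.004 and 0.004 m and angle between box's own z axis and vertical below 0.06 rad and angle between the x axis of box and the x axis of nest, either way round below 0.12 rad and contact force between the fingers and box below 0.05 N and x of carriage in the frame of slide_base below -0.03 m), for 0.2 s.
2. the slide is in and the spring roller has dropped into its notch, the box still in the nest (x of carriage in the frame of slide_base above 0 m and value of joint index_roller below 0.0025 m and x of box in the frame of nest between -0.005 and 0.005 m and y of box in the frame of nest between -0.005 and 0.005 m and z of box in the frame of nest between -0.004 and 0.004 m and angle between box's own z axis and vertical below 0.06 rad and angle between the x axis of box and the x axis of nest, either way round below 0.12 rad), for 0.2 s.
At the end, for the whole second after the job is handed in: Box flat in the nest (within 5 mm each way, 4 mm in height, tilt under 0.06 rad, turned under 0.12 rad, either way round); slide in (carriage x in the base frame above 0) with the roller dropped into the notch (pressed back under 2.5 mm); box and slide released and at rest (all of step 2 and contact force between the fingers and box below 0.05 N and linear speed of each of box, carriage below 0.01 m/s); the robot touches nothing.
It fails at once if the slide was rammed (more than 40 N from the robot) (contact force between any of the fingers, the arm and carriage above 40 N).
It fails at once if a bystander was pushed more than 30 mm (distance of any of small_box, large_box, screwdriver, bottle, screw_tray from where it was at the start of the episode above 0.03 m).
It also fails if it takes over 61 s, if anything falls off the work surface, if the arm or the gripper's body presses on something with over 40 N, if the wrist force passes 120 N, or if a joint passes its speed limit or range.

## Working session

There is one attempt and no reset: what is moved stays moved. The work goes in short steps, Python scripts to look and compute and a tool call to move; the robot and the scene stay as the last step left them, time stands still between calls to the robot, and variables do not carry over. Pictures are saved under pics/ and viewed, about 8 in all and at most 12, crops included, and the job is handed in when it is done.

Besides the shell and the picture viewer there is one more tool, called after "Emit:" as a command line: name --argument value ..., lists and objects as JSON in quotes. jog_arm: Moves the arm, as the interface text tells. Its arguments: {"type":"object","properties":{"targets":{"type":"string"},"grip":{"type":"number"},"grip_force":{"type":"number"}},"required":["targets"]}

```bash
ls; mkdir -p pics
cat > h.py <<'E'
import numpy as np, cv2
from workcell import manip, vision
def grab(n,tag):
    p,d=vision.get_image(n); c=vision.get_calibration(n)
    cv2.imwrite(f'pics/{tag}.png',p[:,:,::-1]); np.savez(f'pics/{tag}.npz',p=p,d=d,K=c['camera_matrix'],T=c['camera_from_world'])
    return p,d
def world(tag):
    z=np.load(f'pics/{tag}.npz'); d=z['d'];K=z['K'];T=np.linalg.inv(z['T'])
    v,u=np.mgrid[:d.shape[0],:d.shape[1]]
    P=np.stack([(u-K[0,2])/K[0,0]*d,-(v-K[1,2])/K[1,1]*d,-d,np.ones_like(d)],-1)
    return (P@T.T)[...,:3]
E
python3 - <<'E'
from h import *
a,_=grab('top','top0'); b,_=grab('scene','sc0')
s=manip.observe(); print(s['clock'],s['position'],s['tool_rot'])
c=vision.get_calibration('top');print(c)
cv2.imwrite('pics/topbig.png',cv2.resize(a[:,:,::-1],(800,600),interpolation=cv2.INTER_CUBIC))
E
```

```text
pics
0.1 [ 0.18884996 -0.64764062  0.21077613] [-3.10890347e+00 -4.44048925e-01  4.00219996e-04]
{'camera_matrix': array([[374.92671377,   0.        , 250.03182133],
       [  0.        , 374.92671377, 194.06819109],
       [  0.        ,   0.        ,   1.        ]]), 'camera_from_world': array([[-0.01100667, -0.99988612,  0.01032483, -0.06168753],
       [ 0.98462234, -0.00903714,  0.17446252, -0.48042092],
       [-0.17434935,  0.01208631,  0.98460968, -1.48656749],
       [ 0.        ,  0.        ,  0.        ,  1.        ]])}
```

View pics/topbig.png

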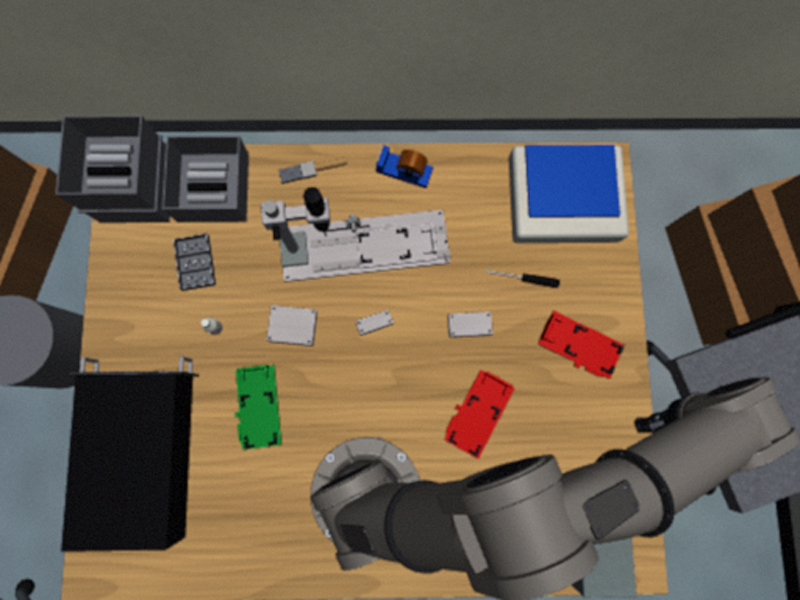

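View pics/sc0.png

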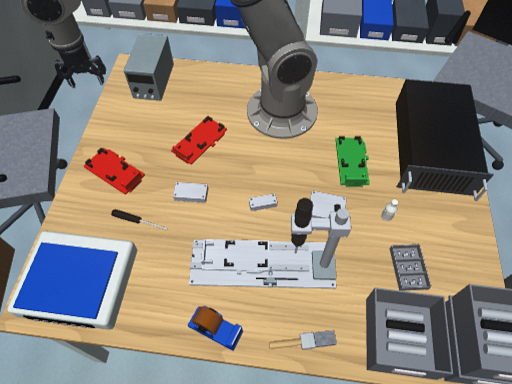

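Top view (800x600): the middle-sized box is at (470,324), the small one at (375,322) and the large one at (293,325). The base spans (283–448, 212–278), and the slide's locators lie around (362–405, 230–262). Next I measure these from depth.

Run:
```python
from h import *
P=world('top0'); z=np.load('pics/top0.npz'); im=z['p']; k=512/800
def reg(u0,u1,v0,v1,zl,zh):
    s=np.zeros(P.shape[:2],bool); s[int(v0*k):int(v1*k),int(u0*k):int(u1*k)]=1
    m=s&(P[...,2]>zl)&(P[...,2]<zh); q=P[m]
    r=cv2.minAreaRect(q[:,:2].astype(np.float32)*1000); return m.sum(),r,q[:,2].mean()
print('bench',np.median(P[230:240,200:260,2]))
print('mid',reg(435,505,300,350,.02,.045))
print('small',reg(345,405,300,345,.02,.045))
print('large',reg(255,330,295,355,.02,.045))
print('base',reg(270,460,200,290,.006,.02))
print('slide',reg(325,455,205,285,.026,.04))
print('push',reg(410,455,205,285,.05,.075))
print('high',reg(325,455,205,285,.041,.05))
s=im[int(195*k):int(295*k),int(265*k):int(465*k)][:,:,::-1]
a=cv2.resize(s,None,fx=6,fy=6,interpolation=cv2.INTER_CUBIC); print(a.shape,int(195*k),int(265*k)); cv2.imwrite('pics/crop.png',a)
```

```text
bench 0.00014999241671342922
mid (np.int64(406), ((424.79681396484375, -275.3223876953125), (60.02777862548828, 113.41062927246094), 2.6748721599578857), np.float64(0.03009595685640759))
small (np.int64(210), ((431.52618408203125, -23.746540069580078), (38.57124328613281, 92.13568878173828), 17.894914627075195), np.float64(0.030361798979253184))
large (np.int64(685), ((425.94293212890625, 192.1641845703125), (119.30572509765625, 94.77509307861328), 84.07051849365234), np.float64(0.03378977078550094))
base (np.int64(1726), ((652.7855224609375, 6.549896240234375), (503.9287109375, 246.195068359375), 89.53768920898438), np.float64(0.012107957874938171))
slide (np.int64(1037), ((651.5775756835938, -52.00408935546875), (318.81793212890625, 148.22157287597656), 88.53672790527344), np.float64(0.03256935961174966))
push (np.int64(51), ((647.7517700195312, -170.9881591796875), (73.191650390625, 29.37046241760254), 9.108426094055176), np.float64(0.05906980268266706))
high (np.int64(114), ((659.2837524414062, -69.629638671875), (131.29359436035156, 217.76100158691406), 5.266457557678223), np.float64(0.045590240452586896))
(384, 768, 3) 124 169
```

View pics/crop.png

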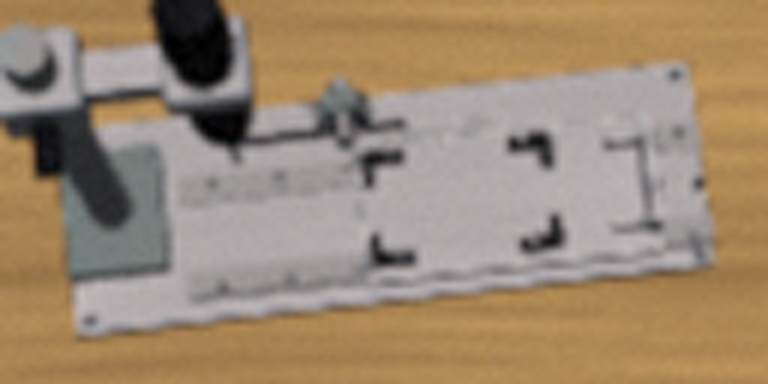

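```bash
cat >> h.py <<'E'
from scipy.spatial.transform import Rotation as R
def ray(tag,u,v,z):
    n=np.load(f'pics/{tag}.npz');K=n['K'];T=np.linalg.inv(n['T'])
    d=T[:3,:3]@np.array([(u-K[0,2])/K[0,0],-(v-K[1,2])/K[1,1],-1]); o=T[:3,3]
    return o+d*(z-o[2])/d[2]
def go(pos,yaw):
    "tool row to reach pos, tool down, tool x at world yaw"
    s=manip.observe(); r=R.from_rotvec(s['tool_rot'])
    c,n=np.cos(yaw),np.sin(yaw)
    g=R.from_matrix(np.array([[c,n,0],[n,-c,0],[0,0,-1]]))
    t=r.inv().apply(np.array(pos)-s['position'])/.05
    print('clock',s['clock'],'F',s['force'].round(1) if hasattr(s['force'],'round') else s['force'])
    print('row',t.round(3),(r.inv()*g).as_rotvec().round(4))
E
python3 - <<'E'
from h import *
f=lambda u,v,z:ray('top0',169+(u+.5)/6-.5,124+(v+.5)/6-.5,z)[:2].round(4)
A,B,C=[f(*p,.012) for p in((78,335),(712,265),(690,65))]
print(A,B,C,np.linalg.norm(A-B),np.linalg.norm(B-C))
e=(A-B)/np.linalg.norm(A-B); print('yaw',np.arctan2(e[1],e[0]))
L=[f(*p,.047) for p in((362,152),(550,133),(565,247),(373,265))]; print(L,np.mean(L,0))
go([.425,-.275,.20],np.radians(92.7))
E
```

```text
[0.55   0.2187] [ 0.5965 -0.2251] [ 0.7435 -0.2136] 0.44622941409100314 0.14744914377506574
yaw 1.6751923384285343
[array([0.6702, 0.0191]), array([ 0.6828, -0.1113]), array([ 0.6013, -0.1203]), array([0.5897, 0.0117])] [ 0.636  -0.0502]
clock 0.1 F [-0.7  0.3  1.1]
row [ 6.621 -5.832  0.222] [-1.0000e-03 -7.0000e-04 -1.3342e+00]
```

Emit:
jog_arm --targets "6.62 -5.83 0.22 0 0 -1.334;6.62 -5.83 0.22 0 0 -1.334;6.62 -5.83 0.22 0 0 -1.334;6.62 -5.83 0.22 0 0 -1.334;6.62 -5.83 0.22 0 0 -1.334;6.62 -5.83 0.22 0 0 -1.334;6.62 -5.83 0.22 0 0 -1.334;6.62 -5.83 0.22 0 0 -1.334;6.62 -5.83 0.22 0 0 -1.334;6.62 -5.83 0.22 0 0 -1.334;6.62 -5.83 0.22 0 0 -1.334;6.62 -5.83 0.22 0 0 -1.334" --grip 85

```text
clock: 1.6
position: [0.4248, -0.276, 0.2004]
tool_rot: [-2.17, -2.271, -0.0]
force: [-0.1, 0.4, 0.0]
gripper_width: 0.085
```

Run:
```python
from h import *
s=manip.observe(); print(s['clock'],s['position'],s['tool_rot'],s['q'])
a,_=grab('wrist','w1'); P=world('w1')
m=(P[...,2]>.024)&(P[...,2]<.037); q=P[m&(np.hypot(P[...,0]-.425,P[...,1]+.275)<.08)]
r=cv2.minAreaRect(q[:,:2].astype(np.float32)*1000); print(len(q),r,q[:,2].mean(),np.median(q[:,:2],0))
go([.425,-.275,.026],np.radians(92.7))
```

```text
1.6 [ 0.42481981 -0.27599436  0.20040035] [-2.17018192e+00 -2.27147190e+00 -3.38264269e-06] [ 0.77392934  0.18441726 -0.36311734  1.97088632  0.07748272  0.99948509
  0.42009512]
4618 ((429.661865234375, -275.8694152832031), (60.63524627685547, 111.35051727294922), 2.764163017272949) 0.030905713164137517 [ 0.4294346  -0.27104247]
clock 1.65 F [-0.  -0.4  1. ]
row [1.700e-02 3.000e-03 3.488e+00] [ 0.     -0.     -0.0012]
```

View pics/w1.png

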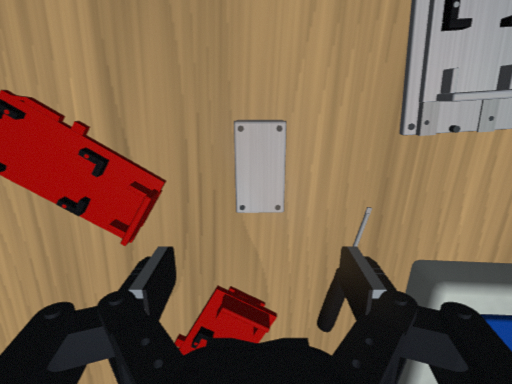

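Wrist view: the box lies at (234–285, 121–213), centred between the fingers, whose inner edges are at columns 175 and 341. The station is at upper right. The x estimates from the two cameras differ by 5 mm, which the 12 mm finger clearance covers.

Emit:
jog_arm --targets "0 0.04 1.2 0 0 0;0 0.04 2.2 0 0 0;0 0.04 3 0 0 0;0 0.04 3.49 0 0 0;0 0.04 3.49 0 0 0;0 0.04 3.49 0 0 0;0 0.04 3.49 0 0 0"

```text
clock: 2.52
position: [0.4278, -0.2759, 0.0272]
tool_rot: [2.168, 2.271, 0.001]
force: [0.6, -0.3, -0.1]
gripper_width: 0.085
```

Emit:
jog_arm --targets "0 0 0 0 0 0;0 0 0 0 0 0;0 0 0 0 0 0;0 0 0 0 0 0;0 0 0 0 0 0;0 0 0 0 0 0;0 0 0 0 0 0;0 0 0 0 0 0" --grip 50 --grip_force 45

```text
clock: 3.52
position: [0.4271, -0.2754, 0.0259]
tool_rot: [-2.169, -2.273, -0.0]
force: [1.0, 0.6, 0.3]
gripper_width: 0.0499
```

Emit:
jog_arm --targets "0 0 -0.7 0 0 0;0 0 -1.6 0 0 0;0 0 -2.5 0 0 0;0 0 -3.2 0 0 0;0 0 -3.2 0 0 0;0 0 -3.2 0 0 0"

```text
clock: 4.28
position: [0.4268, -0.2753, 0.1854]
tool_rot: [-2.169, -2.273, 0.0]
force: [-0.8, 0.8, 1.0]
gripper_width: 0.0503
```

Run:
```python
from h import *
s=manip.observe(); print(s['position'],s['tool_rot'],s['gripper_width'],s['force'])
go([.6,-.16,.22],1.672)
```

```text
[ 0.42679346 -0.27528568  0.18544145] [-2.16851025e+00 -2.27258614e+00  2.87870809e-04] 0.05031454050007735 [-0.77063823  0.77255128  0.97787664]
clock 4.275 F [-0.8  0.8  1. ]
row [ 2.141  3.568 -0.692] [-0.0004 -0.0002 -0.0543]
```

The opening went to 50 mm, so nothing is gripped. I'll look.

Run:
```python
from h import *
a,_=grab('wrist','w2'); P=world('w2')
m=(P[...,2]>.024)&(P[...,2]<.037)&(np.hypot(P[...,0]-.425,P[...,1]+.275)<.09)
q=P[m]
if len(q): print(len(q),cv2.minAreaRect(q[:,:2].astype(np.float32)*1000),q[:,2].mean())
```

```text
5011 ((429.1396484375, -275.5950012207031), (60.560302734375, 111.92266845703125), 2.7911136150360107) 0.03043783554142323
```

View pics/w2.png

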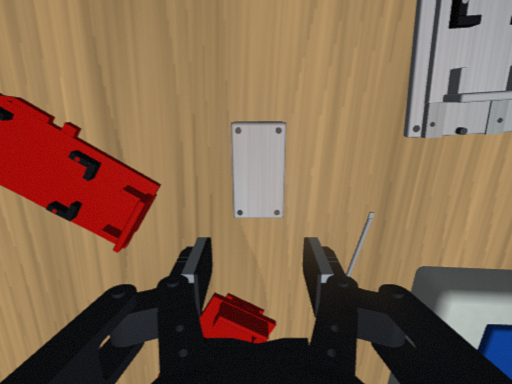

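Run:
```python
from h import *
s=manip.observe(); r=R.from_rotvec(s['tool_rot'])
z=np.load('pics/w2.npz'); P=world('w2'); C=np.linalg.inv(z['T'])
print('cam in tool',r.inv().apply(C[:3,3]-s['position']), r.inv().apply(-C[:3,2]))
Q=r.inv().apply((P-s['position']).reshape(-1,3)).reshape(P.shape)
for u,v in((200,245),(205,245),(195,260),(312,245),(320,260),(195,290),(257,350)): print(u,v,z['d'][v,u].round(3),Q[v,u].round(4),P[v,u].round(4))
for p in([0,0,0],[0,.025,.019],[0,-.025,.019],[0,0,.155]):
    w=r.apply(p)+s['position']; c=z['T']@np.r_[w,1]; print(p,z['K'][0,0]*c[0]/-c[2]+z['K'][0,2],z['K'][1,1]*-c[1]/-c[2]+z['K'][1,2])
```

```text
cam in tool [ 0.07925871  0.00094918 -0.16257009] [-0.31113672  0.00096689  0.95036467]
200 245 0.143 [ 0.01   -0.0274 -0.0351] [ 0.3988 -0.2665  0.2201]
205 245 0.141 [ 0.0107 -0.0246 -0.0364] [ 0.4015 -0.2656  0.2214]
195 260 0.129 [ 0.0104 -0.0269 -0.0497] [ 0.3993 -0.2661  0.2347]
312 245 0.142 [ 0.0103  0.0283 -0.0358] [ 0.4544 -0.2635  0.2208]
320 260 0.13 [ 0.0099  0.0295 -0.049 ] [ 0.4557 -0.2639  0.234 ]
195 290 0.121 [ 0.0022 -0.0253 -0.0601] [ 0.4013 -0.2742  0.2451]
257 350 0.083 [ 0.01    0.001  -0.0979] [ 0.4272 -0.2651  0.2829]
[0, 0, 0] 255.33384751125388 232.04972708463953
[0, 0.025, 0.019] 291.73769382526933 219.81957402829983
[0, -0.025, 0.019] 219.17917502755253 219.88452062328398
[0, 0, 0.155] 255.96974397169242 171.93772097885372
```

The finger depth doesn't match the stated tool. The tips appear about 30 mm behind the reported TCP, not 19 mm ahead of it. I'll check exactly where they end, in both wrist pictures and from the independent top and scene cameras.

Run:
```python
from h import *
s=manip.observe(); print(s['clock'],s['position'])
grab('scene','sc3'); grab('top','top3')
for tag,pos in(('w1',[.42482,-.27599,.2004]),('w2',s['position']),('sc3',s['position']),('top3',s['position'])):
    P=world(tag); Q=R.from_rotvec(s['tool_rot']).inv().apply((P-np.array(pos)).reshape(-1,3)).reshape(P.shape)
    d=np.load(f'pics/{tag}.npz')['d']
    m=(d>0)&(P[...,2]>.08)&(np.abs(Q[...,0])<.05)&(np.abs(Q[...,1])<.08)
    for sg in(-1,1):
        q=Q[m&(Q[...,1]*sg>0.004)]
        if len(q):
            k=np.argsort(-q[:,2])[:200]; print(tag,sg,len(q),'max z',np.percentile(q[k,2],[0,50,95,100]).round(4),'xy there',q[k[:20],:2].mean(0).round(4))
p=cv2.imread('pics/sc3.png'); c=np.load('pics/sc3.npz'); w=c['T']@np.r_[s['position'],1]
u=c['K'][0,0]*w[0]/-w[2]+c['K'][0,2]; v=c['K'][1,2]-c['K'][1,1]*w[1]/-w[2]; print('TCP px',u,v)
u,v=int(u),int(v); y0,x0=max(0,v-60),max(0,u-80); a=cv2.resize(p[y0:v+60,x0:u+80],None,fx=5,fy=5,interpolation=cv2.INTER_CUBIC); cv2.drawMarker(a,((u-x0)*5,(v-y0)*5),(0,0,255)); cv2.imwrite('pics/sc3c.png',a)
```

```text
4.325 [ 0.42657374 -0.2751493   0.18501867]
w1 -1 16873 max z [-0.0395 -0.0369 -0.0333 -0.0317] xy there [-0.0007 -0.0413]
w1 1 17090 max z [-0.0397 -0.0369 -0.0336 -0.0322] xy there [-0.0001  0.0438]
w2 -1 16551 max z [-0.0323 -0.0292 -0.0243 -0.0228] xy there [-0.0008 -0.0237]
w2 1 16900 max z [-0.0322 -0.0292 -0.0241 -0.0225] xy there [0.0003 0.0264]
sc3 -1 1469 max z [-0.4132 -0.4077 -0.0377 -0.0225] xy there [ 0.0062 -0.0254]
sc3 1 3320 max z [-0.124  -0.0944 -0.0387 -0.0256] xy there [0.0039 0.0348]
top3 -1 876 max z [-0.4319 -0.4258 -0.4077 -0.4028] xy there [-0.0203 -0.0087]
top3 1 481 max z [-0.4027 -0.3959 -0.3708 -0.2124] xy there [0.0294 0.0413]
TCP px 183.43426760107877 163.33158146499957
```

View pics/sc3c.png

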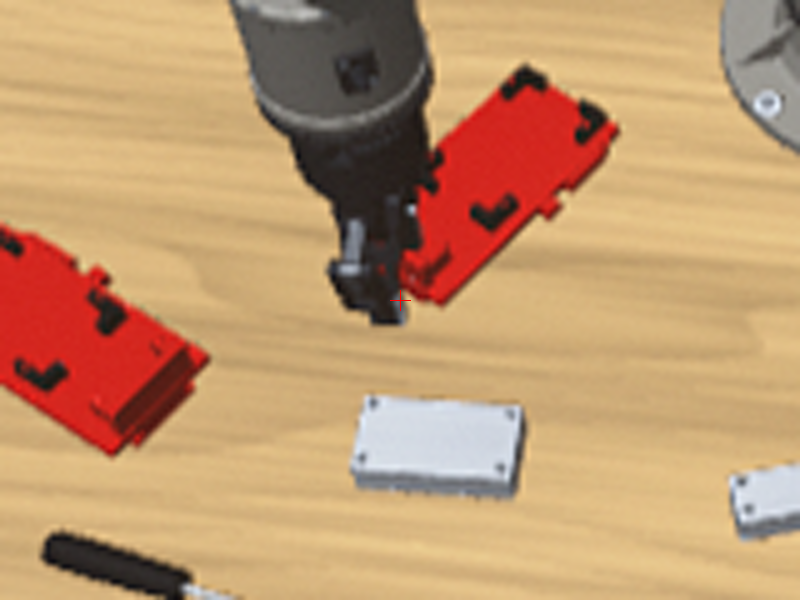

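Both cameras agree. The real tips sit at tool z of about -32 mm with the jaws at 85, and about -24 mm at 60. The reported TCP is therefore roughly 38 mm too far ahead, and the fingers closed above the box, which did not move. Allowing for this, I need a reported z of about -0.016 to grip.

Emit:
jog_arm --targets "0 0.03 1 0 0 0;0 0.03 2 0 0 0;0 0.03 2.8 0 0 0;0 0.03 3.4 0 0 0;0 0.03 3.4 0 0 0" --grip 85

```text
clock: 5.05
position: [0.427, -0.2741, 0.0137]
tool_rot: [-2.165, -2.27, 0.001]
force: [-1.0, -0.2, -0.1]
gripper_width: 0.0855
```

Emit:
jog_arm --targets "0 0 0.3 0 0 0;0 0 0.62 0 0 0;0 0 0.62 0 0 0;0 0 0.62 0 0 0"

```text
clock: 5.55
position: [0.4288, -0.2753, -0.0148]
tool_rot: [2.169, 2.273, 0.0]
force: [0.2, 0.3, 0.5]
gripper_width: 0.0849
```

Emit:
jog_arm --targets "0 0 0 0 0 0;0 0 0 0 0 0;0 0 0 0 0 0;0 0 0 0 0 0;0 0 0 0 0 0;0 0 0 0 0 0;0 0 0 0 0 0" --grip 50 --grip_force 45

```text
clock: 6.42
position: [0.4289, -0.2755, -0.0144]
tool_rot: [2.168, 2.272, 0.0]
force: [-0.6, 1.0, 7.2]
gripper_width: 0.059
```

Gripped, with the opening at 59 mm. Now lift and hover before the nest.

Emit:
jog_arm --targets "0 0 -0.7 0 0 0;0 0 -1.6 0 0 0;0 0 -2.5 0 0 0;0 0 -3.2 0 0 0;0 0 -3.2 0 0 0;0 0 -3.2 0 0 0"

```text
clock: 7.18
position: [0.4281, -0.2752, 0.1444]
tool_rot: [-2.168, -2.273, 0.0]
force: [-0.1, 1.2, -2.6]
gripper_width: 0.0588
```

Run:
```python
from h import *
s=manip.observe(); print(s['position'],s['gripper_width'],s['force'])
go([.636,-.14,.16],1.672)
```

```text
[ 0.42812409 -0.27518482  0.14441007] 0.05876124645961813 [-0.09077094  1.15878837 -2.5701214 ]
clock 7.175 F [-0.1  1.2 -2.6]
row [ 2.506  4.279 -0.314] [-0.0005 -0.0002 -0.0543]
```

Emit:
jog_arm --targets "2.51 4.28 -0.31 0 0 -0.054;2.51 4.28 -0.31 0 0 -0.054;2.51 4.28 -0.31 0 0 -0.054;2.51 4.28 -0.31 0 0 -0.054;2.51 4.28 -0.31 0 0 -0.054;2.51 4.28 -0.31 0 0 -0.054;2.51 4.28 -0.31 0 0 -0.054;2.51 4.28 -0.31 0 0 -0.054"

```text
clock: 8.18
position: [0.6358, -0.1409, 0.1604]
tool_rot: [2.108, 2.329, -0.001]
force: [-1.8, -0.2, -1.7]
gripper_width: 0.0593
```

Run:
```python
from h import *
s=manip.observe(); print(s['position'],s['tool_rot'],s['gripper_width'])
a,_=grab('wrist','w4')
cv2.imwrite('pics/w4b.png',cv2.resize(a[:,:,::-1],(800,600),interpolation=cv2.INTER_CUBIC))
```

```text
[ 0.63583387 -0.14091025  0.1603899 ] [ 2.10808753e+00  2.32922793e+00 -6.83301334e-04] 0.05929004389467295
```

View pics/w4b.png

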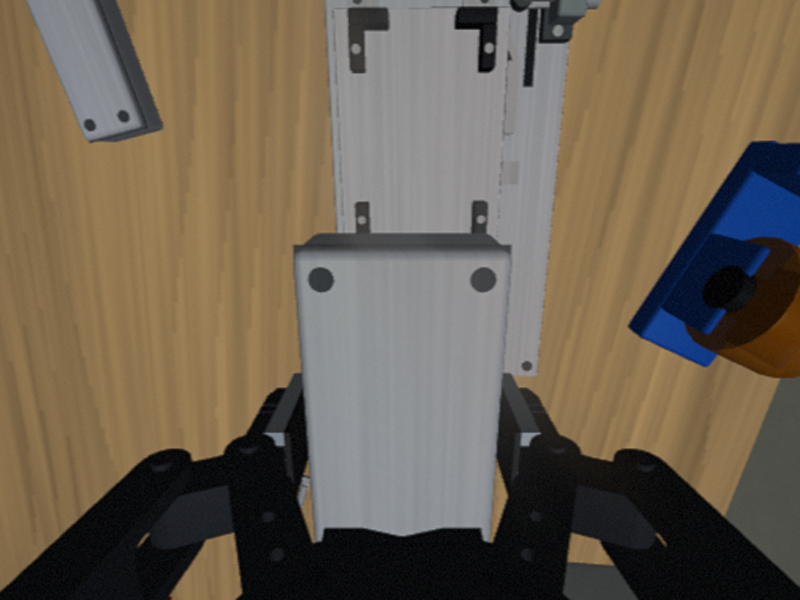

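Wrist view (800x600): the front locators' outer corners are at (348,9) and (495,9), and the rear legs start at (355–370,201) and (474–488,201). The held box's front top edge runs from (296,248) to (510,247).

Run:
```python
from h import *
s=dict(position=np.array([.63583,-.14091,.16039]),r=R.from_rotvec([2.10808753,2.32922793,-.00068]))
f=lambda u,v,z:s['r'].inv().apply(ray('w4',(u+.5)*.64-.5,(v+.5)*.64-.5,z)-s['position'])*1000
for p in((348,9),(495,9),(355,201),(488,201),(366,72),(478,72)): print(p,f(*p,.047)[:2].round(1))
P=world('w4'); Q=s['r'].inv().apply((P-s['position']).reshape(-1,3)).reshape(P.shape)*1000
for b in((330,470),):
  print('box top z(tool)',np.median(Q[180:240,220:300,2]),'world',np.median(P[180:240,220:300,2]),[Q[v,u].round(1) for u,v in((200,170),(310,170),(256,170),(256,300))])
m=(P[...,2]>.15)&(np.abs(Q[...,1])<40)&(Q[...,2]>-52)&(Q[...,0]>-20); q=Q[m]
zt=np.median(P[180:240,220:300,2])
for p in((296,248),(510,247),(303,400),(503,400)): print('box',p,f(*p,zt)[:2].round(1))
# slide plate side edges in the depth: height .026-.04
m=(P[...,2]>.028)&(P[...,2]<.037); 
for v in (40,70,100,130):
    u=np.where(m[v,200:330])[0]+200; print(v,u.min(),u.max(),Q[v,u.min()].round(1),Q[v,u.max()].round(1))
```

```text
(348, 9) [153.4 -27.5]
(495, 9) [153.4  51.2]
(355, 201) [ 52.7 -27. ]
(488, 201) [52.7 53.5]
(366, 72) [123.  -18.6]
(478, 72) [123.   43.7]
box top z(tool) -45.48394359433331 world 0.2058614508070783 [array([ 51. , -22.7, -45.8]), array([ 50.9,  23.4, -45.4]), array([ 51. ,   0.7, -45.9]), array([-14.9,   0.6, -45.1])]
box (296, 248) [ 55.8 -27. ]
box (510, 247) [56.  29.8]
box (303, 400) [ 10.  -28.3]
box (503, 400) [10.  31.2]
40 215 329 [130.4 -37.  129.1] [130.   66.6 126.7]
70 217 329 [104.9 -36.  126.9] [104.9  68.6 126.8]
100 218 320 [ 78.3 -36.3 127.3] [ 78.2  62.1 127.4]
130 220 319 [ 49.9 -35.5 127. ] [ 49.7  63.2 128.3]
```

```bash
python3 - <<'E'
from h import *
pos=np.array([.63583,-.14091,.16039]);r=R.from_rotvec([2.10808753,2.32922793,-.00068])
P=world('w4'); Z=P[...,2]
def fit(zt,side,lo,hi,vs):
    pts=[]
    for v in vs:
        m=(Z[v]>lo)&(Z[v]<hi); u=np.where(m[190:375])[0]+190
        if len(u)<3: continue
        uu=(u.min()-.5) if side<0 else (u.max()+.5)
        pts.append(r.inv().apply(ray('w4',uu,v,zt)-pos)*1000)
    pts=np.array(pts)[:,:2]; 
    for _ in range(3):
        c=np.polyfit(pts[:,0],pts[:,1],1); e=pts[:,1]-np.polyval(c,pts[:,0]); pts=pts[np.abs(e)<max(1,1.5*e.std())]
    print(zt,side,len(pts),'slope',c[0].round(4),'y at 87:',np.polyval(c,87).round(2),'std',e.std().round(2))
fit(.033,-1,.029,.037,range(12,140))
fit(.012,-1,.007,.016,range(12,140))
fit(.012,1,.007,.016,range(30,235))
E
for i in 1; do python3 - <<'E'
from h import *
im=np.load('pics/w4.npz')['p'].astype(int).sum(2)
for v in (8,20,30,40): print(v,[ (u,im[v,u]) for u in range(218,252,1)][::2])
E
done
```

```text
0.033 -1 128 slope -0.0079 y at 87: -36.73 std 0.27
0.012 -1 128 slope -0.0063 y at 87: -44.5 std 0.28
0.012 1 205 slope -0.0067 y at 87: 104.66 std 0.31
8 [(218, np.int64(437)), (220, np.int64(436)), (222, np.int64(285)), (224, np.int64(145)), (226, np.int64(147)), (228, np.int64(151)), (230, np.int64(137)), (232, np.int64(146)), (234, np.int64(142)), (236, np.int64(135)), (238, np.int64(138)), (240, np.int64(138)), (242, np.int64(142)), (244, np.int64(148)), (246, np.int64(151)), (248, np.int64(257)), (250, np.int64(433))]
20 [(218, np.int64(433)), (220, np.int64(440)), (222, np.int64(363)), (224, np.int64(161)), (226, np.int64(165)), (228, np.int64(158)), (230, np.int64(163)), (232, np.int64(211)), (234, np.int64(439)), (236, np.int64(433)), (238, np.int64(423)), (240, np.int64(416)), (242, np.int64(418)), (244, np.int64(435)), (246, np.int64(426)), (248, np.int64(423)), (250, np.int64(433))]
30 [(218, np.int64(431)), (220, np.int64(445)), (222, np.int64(377)), (224, np.int64(248)), (226, np.int64(399)), (228, np.int64(396)), (230, np.int64(315)), (232, np.int64(171)), (234, np.int64(447)), (236, np.int64(433)), (238, np.int64(433)), (240, np.int64(422)), (242, np.int64(422)), (244, np.int64(434)), (246, np.int64(439)), (248, np.int64(423)), (250, np.int64(431))]
40 [(218, np.int64(430)), (220, np.int64(449)), (222, np.int64(449)), (224, np.int64(186)), (226, np.int64(167)), (228, np.int64(175)), (230, np.int64(181)), (232, np.int64(172)), (234, np.int64(396)), (236, np.int64(441)), (238, np.int64(433)), (240, np.int64(424)), (242, np.int64(418)), (244, np.int64(433)), (246, np.int64(440)), (248, np.int64(424)), (250, np.int64(436))]
```

Emit:
jog_arm --targets "0.8 0.15 0 0 0 0;1.74 0.23 0 0 0 -0.007;1.74 0.23 0.8 0 0 -0.007;1.74 0.23 1.6 0 0 -0.007;1.74 0.23 2.1 0 0 -0.007;1.74 0.23 2.1 0 0 -0.007;1.74 0.23 2.1 0 0 -0.007"

```text
clock: 9.1
position: [0.6398, -0.0523, 0.0567]
tool_rot: [2.098, 2.337, 0.002]
force: [1.6, 0.9, -1.6]
gripper_width: 0.0592
```

Run:
```python
from h import *
s=manip.observe(); print(s['position'],s['tool_rot'],s['gripper_width'])
a,_=grab('wrist','w5')
cv2.imwrite('pics/w5b.png',cv2.resize(a[:,:,::-1],(800,600),interpolation=cv2.INTER_CUBIC))
```

```text
[ 0.63984307 -0.05233304  0.05671891] [2.09807808e+00 2.33690863e+00 1.53859407e-03] 0.059211130196398135
```

View pics/w5b.png

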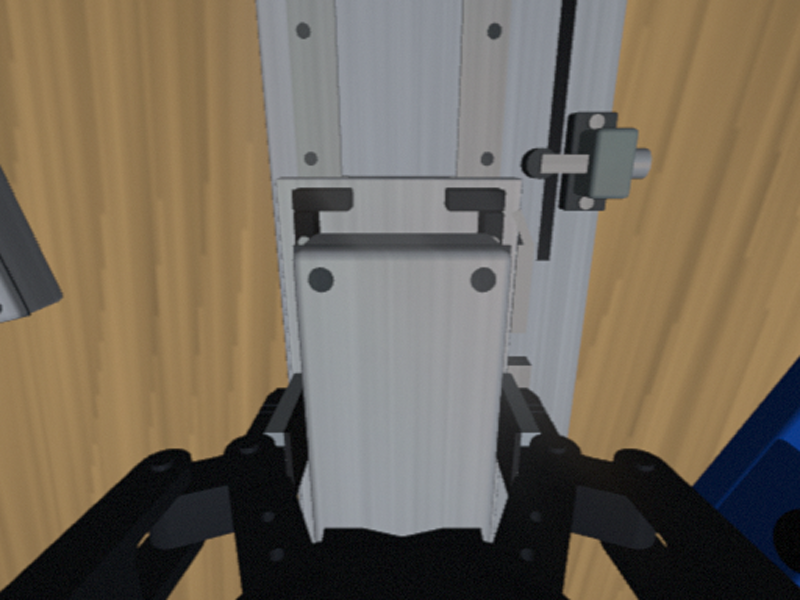

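Front locators: outer corners at (293,188) and (505,188), leg inner tips at (353,211) and (445,211). The box's front top edge is at (296–510, 248).

Run:
```python
from h import *
pos=np.array([.63984,-.05233,.05672]);r=R.from_rotvec([2.09807808,2.33690863,.00153859])
f=lambda u,v,z:r.inv().apply(ray('w5',(u+.5)*.64-.5,(v+.5)*.64-.5,z)-pos)*1000
for p in((293,188),(505,188),(353,211),(445,211),(297,240),(501,240)): print(p,f(*p,.047)[:2].round(1))
for p in((276,179),(522,179),(289,375)): print('plate',p,f(*p,.033)[:2].round(1))
P=world('w5'); zt=np.median(P[180:240,220:300,2]); print(zt)
for p in((296,248),(510,247),(303,400),(503,400)): print('box',p,f(*p,zt)[:2].round(1))
for p in((302,235),(502,235)): print('box bottom front',p,f(*p,zt-.031)[:2].round(1))
```

```text
(293, 188) [ 67.3 -39.6]
(505, 188) [67.3 39.9]
(353, 211) [ 58.8 -17.4]
(445, 211) [58.8 17.7]
(297, 240) [ 47.7 -39.5]
(501, 240) [47.6 39.8]
plate (276, 179) [ 69.9 -49.4]
plate (522, 179) [69.8 49.7]
plate (289, 375) [-17.9 -51.1]
0.1023522136393942
box (296, 248) [ 55.7 -26.9]
box (510, 247) [55.9 29.8]
box (303, 400) [  9.9 -28.2]
box (503, 400) [ 9.8 31.2]
box bottom front (302, 235) [ 53.8 -32. ]
box bottom front (502, 235) [53.7 34.5]
```

Emit:
jog_arm --targets "0.01 -0.02 0 0 0 0;0.01 -0.02 0.2 0 0 0;0.01 -0.02 0.4 0 0 0;0.01 -0.02 0.5 0 0 0;0.01 -0.02 0.6 0 0 0;0.01 -0.02 0.66 0 0 0;0.01 -0.02 0.7 0 0 0;0.01 -0.02 0.7 0 0 0;0.01 -0.02 0.7 0 0 0"

```text
clock: 10.28
position: [0.6382, -0.0518, 0.0206]
tool_rot: [2.098, 2.338, 0.0]
force: [-0.2, -0.7, -2.8]
gripper_width: 0.059
```

No contact, and the box underside is below the locator tops. Lower the last bit and release.

Emit:
jog_arm --targets "0 0 0.02 0 0 0;0 0 0.035 0 0 0;0 0 0.035 0 0 0"

```text
clock: 10.65
position: [0.6381, -0.0518, 0.0187]
tool_rot: [-2.098, -2.338, -0.0]
force: [-0.0, -0.4, -1.9]
gripper_width: 0.0591
```

Emit:
jog_arm --targets "0 0 0 0 0 0;0 0 0 0 0 0;0 0 0 0 0 0;0 0 0 0 0 0" --grip 76

```text
clock: 11.15
position: [0.6382, -0.0518, 0.0187]
tool_rot: [2.098, 2.338, 0.0]
force: [-0.4, 0.4, 0.2]
gripper_width: 0.0757
```

Emit:
jog_arm --targets "0 0 -0.4 0 0 0;0 0 -1 0 0 0;0 0 -1.8 0 0 0;0 0 -2.6 0 0 0;0 0 -2.6 0 0 0;0 0 -2.6 0 0 0"

```text
clock: 11.9
position: [0.6381, -0.0519, 0.1494]
tool_rot: [2.098, 2.337, 0.001]
force: [0.1, -0.6, 0.5]
gripper_width: 0.0759
```

Run:
```python
from h import *
s=manip.observe(); print(s['clock'],s['position'],s['tool_rot'],s['gripper_width'])
a,_=grab('wrist','w6')
cv2.imwrite('pics/w6b.png',cv2.resize(a[:,:,::-1],(800,600),interpolation=cv2.INTER_CUBIC))
P=world('w6');print('lid z',[np.median(P[v-3:v+3,u-3:u+3,2]).round(4) for u,v in((235,120),(280,120),(235,190),(280,190))])
go([.632,-.24,.16],1.672-.007+.01)
```

```text
11.9 [ 0.63807305 -0.05191141  0.14937047] [2.09804774e+00 2.33742406e+00 5.02418344e-04] 0.07586877217979848
lid z [np.float64(0.0463), np.float64(0.0457), np.float64(0.0632), np.float64(0.0634)]
clock 11.95 F [-0.3  0.1  0. ]
row [-3.729 -0.519 -0.228] [-0.0005 -0.      0.0037]
```

View pics/w6b.png

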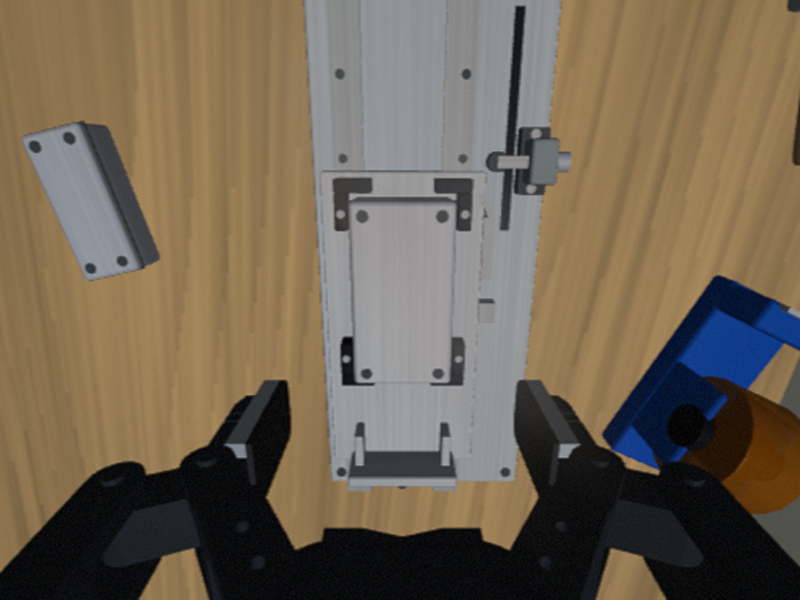

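The box lies flat in the nest, (350–455, 198–383) between the four locators, with lid height 63 mm as expected. The index block is at (535,160). Next I estimate the travel to home and move behind the push face, which is about (348–456, 450–488).

Run:
```python
from h import *
pos=np.array([.63807305,-.05191141,.14937047]);r=R.from_rotvec([2.09804774,2.33742406,.0005])
f=lambda u,v,z:(r.inv().apply(ray('w6',(u+.5)*.64-.5,(v+.5)*.64-.5,z)-pos)*1000)[:2].round(1)
print('locs',f(333,179,.047),f(472,179,.047)); print('box',f(349,200,.064),f(455,200,.064),f(355,382,.064),f(451,382,.064))
print('block base ends',f(535,127,.02),f(535,194,.02),'block', f(545,139,.042),f(545,185,.042),'plate front',f(400,171,.033),'push rear top',f(402,487,.063),f(402,478,.063),'y',f(348,480,.063),f(456,480,.063))
```

```text
locs [ 66.1 -38.7] [66.1 40.7]
box [ 56. -28.] [56.  29.4] [-54.2 -28.4] [-54.3  31. ]
block base ends [95.3 81.5] [55.5 85.2] block [87.7 81.7] [62.4 84.2] plate front [70.  -0.5] push rear top [-134.2    0.6] [-126.8    0.6] y [-128.4  -35.6] [-128.5   36.9]
```

Emit:
jog_arm --targets "-1 0 0 0 0 0;-2 0 0 0 0 0;-3 0 0 0 0 0;-3.75 0 0 0 0 0;-3.75 0 1 0 0 0;-3.75 0 1.8 0 0 0;-3.75 0 2.3 0 0 0;-3.75 0 2.3 0 0 0;-3.75 0 2.3 0 0 0" --grip 0 --grip_force 60

```text
clock: 13.08
position: [0.6587, -0.2381, 0.0344]
tool_rot: [2.098, 2.338, 0.001]
force: [0.1, 0.3, 1.4]
gripper_width: 0.0
```

Travel to home should be about 83 mm. Lower, then approach to just before contact.

Emit:
jog_arm --targets "0 0 0.28 0 0 0;0.35 0 0.28 0 0 0;0.6 0 0.28 0 0 0;0.7 0 0.28 0 0 0;0.7 0 0.28 0 0 0;0.7 0 0.28 0 0 0"

```text
clock: 13.82
position: [0.6546, -0.2039, 0.0198]
tool_rot: [2.099, 2.337, -0.0]
force: [-0.0, 0.8, -0.9]
gripper_width: -0.0001
```

Emit:
jog_arm --targets "0.03 0 0 0 0 0;0.06 0 0 0 0 0;0.09 0 0 0 0 0;0.12 0 0 0 0 0;0.15 0 0 0 0 0;0.18 0 0 0 0 0;0.21 0 0 0 0 0;0.24 0 0 0 0 0"

```text
clock: 14.82
position: [0.6532, -0.1924, 0.0197]
tool_rot: [2.099, 2.337, -0.001]
force: [1.7, -4.5, -0.8]
gripper_width: 0.0
```

Emit:
jog_arm --targets "0.05 0 0 0 0 0;0.1 0 0 0 0 0;0.15 0 0 0 0 0;0.2 0 0 0 0 0;0.25 0 0 0 0 0;0.3 0 0 0 0 0;0.35 0 0 0 0 0;0.4 0 0 0 0 0"

```text
clock: 15.82
position: [0.6509, -0.1735, 0.0197]
tool_rot: [2.099, 2.336, -0.002]
force: [0.5, -10.0, -0.7]
gripper_width: -0.0001
```

Emit:
jog_arm --targets "0.04 0 0 0 0 0;0.08 0 0 0 0 0;0.12 0 0 0 0 0;0.16 0 0 0 0 0;0.2 0 0 0 0 0;0.24 0 0 0 0 0"

```text
clock: 16.58
position: [0.6496, -0.1616, 0.0197]
tool_rot: [2.099, 2.336, -0.002]
force: [0.1, -8.7, -1.0]
gripper_width: 0.0002
```

Emit:
jog_arm --targets "0.05 0 0 0 0 0;0.1 0 0 0 0 0;0.15 0 0 0 0 0;0.2 0 0 0 0 0;0.25 0 0 0 0 0;0.3 0 0 0 0 0"

```text
clock: 17.32
position: [0.648, -0.1467, 0.0197]
tool_rot: [2.099, 2.336, -0.002]
force: [0.3, -8.7, -0.7]
gripper_width: 0.0002
```

Emit:
jog_arm --targets "0.05 0 0 0 0 0;0.1 0 0 0 0 0;0.15 0 0 0 0 0;0.2 0 0 0 0 0;0.24 0 0 0 0 0"

```text
clock: 17.95
position: [0.6467, -0.1347, 0.0197]
tool_rot: [2.099, 2.336, -0.002]
force: [-0.7, -9.1, 0.1]
gripper_width: 0.0002
```

Emit:
jog_arm --targets "0.02 0 0 0 0 0;0.04 0 0 0 0 0;0.06 0 0 0 0 0;0.08 0 0 0 0 0"

```text
clock: 18.45
position: [0.6462, -0.1308, 0.0197]
tool_rot: [2.099, 2.336, -0.003]
force: [-0.3, -9.3, -0.3]
gripper_width: 0.0001
```

Emit:
jog_arm --targets "0.02 0 0 0 0 0;0.04 0 0 0 0 0"

```text
clock: 18.7
position: [0.646, -0.1288, 0.0197]
tool_rot: [2.099, 2.336, -0.003]
force: [-0.0, -8.6, -0.6]
gripper_width: 0.0001
```

Emit:
jog_arm --targets "0.02 0 0 0 0 0;0.04 0 0 0 0 0"

```text
clock: 18.95
position: [0.6458, -0.1268, 0.0197]
tool_rot: [2.099, 2.336, -0.003]
force: [-0.3, -9.6, 0.4]
gripper_width: 0.0002
```

Emit:
jog_arm --targets "0.02 0 0 0 0 0;0.04 0 0 0 0 0"

```text
clock: 19.2
position: [0.6456, -0.1248, 0.0197]
tool_rot: [2.099, 2.336, -0.002]
force: [0.4, -8.2, -0.6]
gripper_width: -0.0002
```

Emit:
jog_arm --targets "0.02 0 0 0 0 0;0.04 0 0 0 0 0"

```text
clock: 19.45
position: [0.6454, -0.1223, 0.0197]
tool_rot: [2.099, 2.336, -0.002]
force: [0.2, -5.3, -1.1]
gripper_width: 0.0
```

Emit:
jog_arm --targets "0.02 0 0 0 0 0;0.04 0 0 0 0 0"

```text
clock: 19.7
position: [0.6454, -0.1191, 0.0197]
tool_rot: [2.098, 2.338, -0.0]
force: [0.3, -4.8, -0.9]
gripper_width: 0.0003
```

Emit:
jog_arm --targets "0.015 0 0 0 0 0;0.03 0 0 0 0 0"

```text
clock: 19.95
position: [0.6452, -0.1178, 0.0197]
tool_rot: [2.099, 2.338, -0.001]
force: [0.6, -5.2, -0.7]
gripper_width: -0.0
```

The push dropped from about 9 N to 5 N near y = -0.123, which is the click. Now feel gently for the shoulder.

Emit:
jog_arm --targets "0.01 0 0 0 0 0;0.02 0 0 0 0 0"

```text
clock: 20.2
position: [0.6451, -0.1168, 0.0197]
tool_rot: [2.099, 2.338, -0.001]
force: [0.4, -4.2, -0.6]
gripper_width: -0.0001
```

Emit:
jog_arm --targets "0.01 0 0 0 0 0;0.01 0 0 0 0 0"

```text
clock: 20.45
position: [0.645, -0.1162, 0.0197]
tool_rot: [2.099, 2.338, -0.0]
force: [-0.1, -5.9, -0.6]
gripper_width: -0.0003
```

Emit:
jog_arm --targets "0.01 0 0 0 0 0;0.02 0 0 0 0 0;0.02 0 0 0 0 0"

```text
clock: 20.82
position: [0.645, -0.1152, 0.0197]
tool_rot: [2.098, 2.338, -0.0]
force: [0.4, -5.8, -0.7]
gripper_width: -0.0002
```

Emit:
jog_arm --targets "0.01 0 0 0 0 0;0.02 0 0 0 0 0;0.02 0 0 0 0 0"

```text
clock: 21.2
position: [0.6448, -0.1143, 0.0197]
tool_rot: [2.099, 2.338, -0.0]
force: [0.4, -6.2, -1.3]
gripper_width: 0.0002
```

Emit:
jog_arm --targets "0.01 0 0 0 0 0;0.02 0 0 0 0 0;0.02 0 0 0 0 0"

```text
clock: 21.58
position: [0.6446, -0.114, 0.0197]
tool_rot: [2.099, 2.337, -0.001]
force: [0.5, -7.6, -0.7]
gripper_width: -0.0
```

Emit:
jog_arm --targets "0.01 0 0 0 0 0;0.02 0 0 0 0 0;0.02 0 0 0 0 0"

```text
clock: 21.95
position: [0.6443, -0.1137, 0.0197]
tool_rot: [2.099, 2.336, -0.002]
force: [-1.3, -11.8, 0.1]
gripper_width: 0.0
```

Run:
```python
from h import *
s=manip.observe(); print(s['clock'],s['position'],s['tool_rot'],s['force'])
a,_=grab('wrist','w7')
cv2.imwrite('pics/w7b.png',cv2.resize(a[:,:,::-1],(800,600),interpolation=cv2.INTER_CUBIC))
```

```text
21.95 [ 0.64433885 -0.11373646  0.01970377] [ 2.09920504  2.3361822  -0.00247002] [ -1.25974447 -11.80041061   0.11633617]
```

View pics/w7b.png

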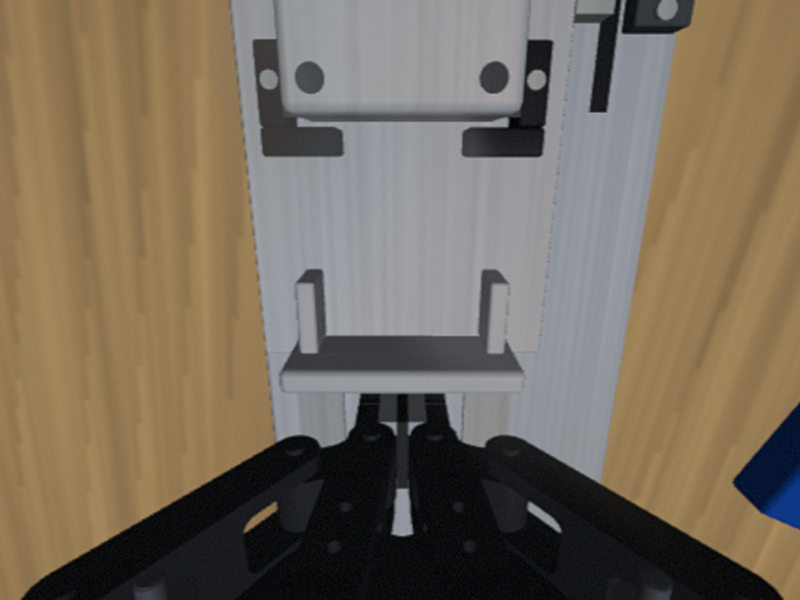

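The force climbs to 12 N without motion, so this is the shoulder, and the box is still seated at (277–528, –118). Back off, raise, and check.

Emit:
jog_arm --targets "-0.1 0 0 0 0 0;-0.3 0 0 0 0 0;-0.8 0 0 0 0 0;-0.8 0 -1 0 0 0;-0.8 0 -2 0 0 0;-0.5 0 -2.8 0 0 0;0 0 -2.8 0 0 0;0 0 -2.8 0 0 0;0 0 -2.8 0 0 0"

```text
clock: 23.12
position: [0.6445, -0.1125, 0.1594]
tool_rot: [-2.098, -2.338, 0.0]
force: [-0.6, 0.2, -0.1]
gripper_width: -0.0001
```

Run:
```python
from h import *
s=manip.observe(); print(s['clock'],s['position'],s['tool_rot'],s['force'])
a,_=grab('wrist','w8')
cv2.imwrite('pics/w8b.png',cv2.resize(a[:,:,::-1],(800,600),interpolation=cv2.INTER_CUBIC))
```

```text
23.125 [ 0.64453343 -0.11254488  0.15942489] [-2.09838167e+00 -2.33765129e+00  4.91261598e-04] [-0.57047968  0.22945775 -0.10346088]
```

View pics/w8b.png

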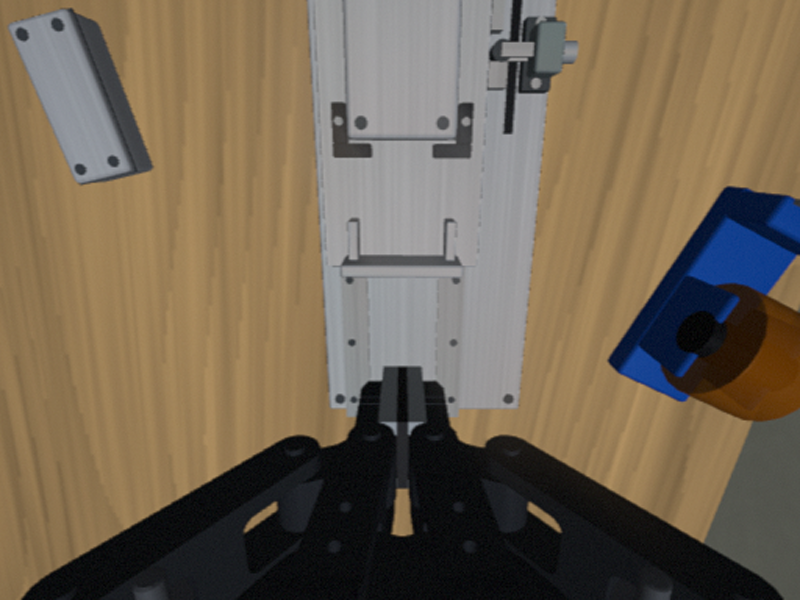

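The slide stays in. The roller at (495–515, 50) sits in the notch, reaching as far out from its block as it did when free. Last check: the carriage's x from the push face and the base's rear edge.

Run:
```python
from h import *
s=manip.observe();pos=s['position'];r=R.from_rotvec(s['tool_rot'])
f=lambda u,v,z:(r.inv().apply(ray('w8',(u+.5)*.64-.5,(v+.5)*.64-.5,z)-pos)*1000)[:2].round(1)
e=f(480,408,.012); p=f(402,277,.063); q=f(402,277,.055)
print('base rear',e,'push',p,'carriage x',p[0]-e[0]-225+110)
print('loc rear outer',f(350,157,.047),f(455,157,.047),'box rear',f(352,138,.064),f(453,138,.064))
b=f(540,17,.02),f(540,92,.02); print('block base x',[v[0]-e[0]-225 for v in b])
```

```text
base rear [-111.3   62.9] push [9.6 1.2] carriage x 5.8999999999999915
loc rear outer [ 77.9 -29.2] [77.9 32.2] box rear [ 87.8 -25.9] [87.8 28.8]
block base x [np.float64(42.39999999999998), np.float64(2.0999999999999943)]
```

```bash
python3 -c "
from h import *
print(manip.finish_job())"
```

```text
the job is handed in; nothing more can be done
None
```

The middle-sized box lies flat in the nest. The slide is pushed in with the roller dropped into its notch, and the job is handed in at about 23 s of the 61 s; no verdict is reported.

- **First grasp failed:** The real fingertips sat about 38 mm farther back than the tool description says, so the fingers closed above the box without moving it. Wrist and scene depth agreed on this. I corrected for it, and the second grasp held.
- **Box:** I set it in the nest without touching the locators and let go. Lid height was about 63 mm (64 nominal), and it was centred to within about 1 mm. After the push it was still seated, with its rear edge within 1 mm of nominal relative to the locators.
- **Slide:** The push was 8–10 N on the land and fell to about 5 N at the click. It rose to 12 N at the shoulder, which came about 9 mm after the drop rather than the stated 5 mm. I stopped there; the highest push I read was 12 N, well under the 40 N limit.
- **After backing off:** The slide stayed in, with its x measured at about +6 mm. The index block is at about x = 22 mm, so home should be near +4 mm. The roller looked fully extended in the notch; I judged that by eye, since its joint value cannot be read. The gripper was clear, with forces near zero.
- **Other things on the bench:** None was touched as far as I could tell, but I did not measure them again at the end.

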